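# Dock the turns counter and zero it

## Task

Take the loose turns counter by its case, not by its knob, and set it (do not drop it) fully home between the corners of the steel bracket, with its knob end towards the two rollers, and let go. Then turn its reset knob anticlockwise (seen from above) all the way back to the zero stop, letting go and taking a fresh grip as needed, and leave the counter seated. Keep it upright and do not disturb the other things on the bench.

Things in the scene. Friction and masses are not known exactly. Their poses are not given: they have to be found in the camera images.
- counter: Loose turns counter: grey plastic case 110 (x) x 54 (y) x 36 mm high, about 0.45 kg. Origin: centre of the underside; z up, +x towards the knob end. On top a black window with four white drums near the -x end and a white 49 mm dial with a black bar knob near the +x end; knob top 66 mm above the underside. Best held across its 54 mm width at mid-length.
- counter_dial (a point): Centre of the dial on the counter's case, 25 mm from the counter's origin along +x, at the top of the case (36 mm up). The knob's axis passes through it, vertical.
- reset_knob (a joint): Angle of the reset knob (rad). 0 = at its zero stop (hard), grows clockwise seen from above, up to 3.2. At 0 the pointer points to the counter's -x, beside a small steel stop pin; tick marks run clockwise from there. Friction about 0.05 N m: it stays where it is left.
- knob_bar: The knob's black bar grip, turning with it: 30 mm long (x), 12 mm thick (y), 24 mm high. Origin: centre of its underside, on the knob's axis, 42 mm above the counter's underside; under it a round skirt, radius 14, 4 mm high. Its -x end has the pointer and a white line on top; at joint value 0 its axes are the counter's.
- bracket: Fixed steel bracket. Plate 6 mm thick, 92 mm wide, from x -70 to +142 mm. Four corner angles (arms 18 mm, 12 mm high over the plate, 4 mm thick) enclose 116 (x) x 60 (y) mm about the origin, 3 mm play round the counter; mid-sides open. Two upright rollers, 28 mm diameter, 31 mm high over the plate, at x 112, y +-22. Origin: on the bench; z up, +x towards the rollers.
- seat (a point): Centre of the bracket's space on the top face of the plate (6 mm above the bench): the counter's origin belongs here, the axes of counter and bracket alike.
- seat_dial (a point): Where the counter's dial centre (point counter_dial) belongs when it is home: 25 mm along the bracket's +x from the seat, 42 mm above the bench.
- iron_stand: Bystander, fixed: soldering-iron stand, black base 75 x 125 x 22 mm with a sponge and a steel spring rest rising to about 105 mm. Origin: centre of the underside.
- empty_spool: Bystander, loose: empty black spool standing on its flange, 72 mm diameter, 46 mm high. Origin: centre of the underside.
- inlet_socket: Bystander, loose: small black panel socket 36 x 48 mm, 30 mm high with three brass tabs up. Origin: centre of the underside.
- knife: Bystander, loose: closed utility knife, black and yellow handle 130 (x) x 26 x 16 mm lying flat. Origin: centre of the underside.
There are look-alikes about, which are no part of the job. What is shaped like the counter but red or turquoise is not meant.

How it is judged:
By the outcome, as a careful person would: the job done as asked, in the order asked, and still so for the second after the job is handed in, with the robot touching nothing.
It also fails if it takes over 64 s, if anything falls off the work surface, if the arm or the gripper's body presses on something with over 40 N, if the wrist force passes 120 N, or if a joint passes its speed limit or range.

## Robot

A 6-joint arm with a two-finger parallel gripper is mounted at the origin on the work surface. World frame = base frame: x ahead of the robot, y to its left, z up, the work surface at z = 0. Lengths are in m, angles in rad, forces in N, time in s.
With the tool pointing down it reaches from about 0.35 to 0.775 m from the base axis. Payload 5.5 kg.
Tool frame: the origin (TCP) lies on the centre line of the jaws, within the pads' length; the fingertips stand 11 mm ahead of it and the grasp point (between the pads) lies 8 mm behind it; z points along the fingers, y is the line along which they close (so a half turn about z gives the same grasp; the last joint's range is limited). The gripper opens to 85 mm and grips with 20 to 120 N. Pads are 22 mm wide; open, the fingers measure 114 mm over their backs; the gripper's body (76 mm by 85 mm) begins 54 mm behind the grasp point. The pads swing forward as they close: fully open they stand 13 mm farther back than shut.
Start: joints at [1.101, 0.313, 0.046, 1.304, 0, 1.431], TCP at [0.186, 0.544, 0.242] pointing down, gripper open.
Joint ranges: [-2.76, 2.76], [-0.86, 1.69], [-1.03, 1.26], [-2.2, 2.34], [-1.47, 1.5], [-3.14, 3.14]. Speed limits (rad/s): [2.57, 2.57, 3.14, 3.14, 3.14, 3.14].

## Interface

Orientations are given as a unit quaternion [w, x, y, z].
In Python, from workcell import env, viewer, order, models gives the robot as it stands.
- The arm moves only by the tool drive_tool, never from a script. Its argument "series" is a list that holds one entry, the list of rows, each a list of 6 numbers: the shift along the tool's x, y, z each as a share of 120 mm, from -1 to 1, then the turn, a rotation vector about the tool's x, y, z each as a share of 180 degrees, from -1 to 1. A call has 1 to 20 rows; each row shifts and turns the commanded pose from where the row before left it, along the tool's axes as they then stand; what a row does not reach is not made up. A row lasts 1/8 s, in which the tool goes at most 62.5 mm and 10.7 degrees, less where a joint would pass 70% of its speed; a pose out of reach is approached as far as the arm can. A call with a number of a shift or a turn outside -1 to 1 is refused whole. A call with a gripper value outside its range is refused whole. "jaw" is the opening, from -1 (shut) to 1 (fully open), set as the call begins (left out, the last holds). The fingers move at their own pace and stop on an object; "grip_force" is the grip in N (left out, the last holds). Time passes only in rows, so rows that do not move let the fingers close. It gives the time, the measured TCP pose, the force, the opening and the grip force at its end, in the units of the state.
- env.get_state(): the state, without advancing time (a new reading comes with each control period).
- viewer.read_camera(name): name is "side" or "top"; returns the picture (480x640x3 uint8, red, green, blue); there is no depth.
- viewer.camera_info(name): a dict with "intrinsics" (3x3 intrinsics, pixels), "R" (3x3) and "t" (3): a world point X has camera coordinates R X + t. Camera axes: x right, y down, z forward; pixel columns grow to the right and rows downward; lengths in m; the calibration is good to about 2 mm. A picture is of the moment at which its call begins. camera_info takes no time and is no camera call.
- order.hand_in(): hands the job in; it is judged then, once.
Trained networks look in the newest picture that a camera, given by its name, has taken for a name from the list of things; names that differ only in an ending like _2 or _b are one class to them, and where a whole thing is asked for, a point or a joint stands for the part that bears it (a point fixed in the world has none). Each returns a list of dicts, best first, with "score" (0 to 1); they miss things now and then, are a little off and sometimes report something else, mostly with a low value. They report only what shows in the picture. A call takes as long as a camera call. They do not tell look-alikes from the thing itself.
- models.silhouettes(label, camera): "region" (480x640 bool, what is visible of it) and "location" ([column, row] in pixels, amid what is visible of it).
The state is a dict: "clock": time; "joint_pos": joint angles; "qvel": joint speeds; "tau": joint torques, N m; "tcp_pos": TCP position; "orientation": TCP orientation; "wrist_force": force on the tool from outside, world axes, zero at the start; "ft_torque": the same for the moment, N m; "finger_gap": finger opening in m; "grip_force": force on a finger pad.
Only numpy, scipy, OpenCV 4.12 (cv2) and the standard library are available. Lean on these libraries where they do the work, as an engineer would, in place of code of your own. Each camera call takes 0.05 s, during which the arm holds its last target. There are 200 camera calls.

## Working session

There is one attempt and no reset: what is moved stays moved. The work goes in short steps, Python scripts to look and compute and a tool call to move; the robot and the scene stay as the last step left them, time stands still between calls to the robot, and variables do not carry over. Pictures are saved under pics/ and viewed, at most 10 in all, crops included, and the job is handed in when it is done.

Besides the shell and the picture viewer there is one more tool, called after "Emit:" by a JSON object that holds its "op" and its "data". drive_tool: Moves the arm, as the interface text tells. Its arguments: {"type":"object","properties":{"series":{"type":"array"},"jaw":{"type":"number"},"grip_force":{"type":"number"}},"required":["series"]}

```bash
mkdir -p pics
cat > h.py <<'E'
import numpy as np, cv2
from workcell import env, viewer, order, models
def cam(n):
    c=viewer.camera_info(n); return np.array(c["intrinsics"]),np.array(c["R"]),np.array(c["t"])
def ray(n,px,z):
    K,R,t=cam(n); d=R.T@np.linalg.inv(K)@np.array([px[0],px[1],1.]); o=-R.T@t
    return o+d*(z-o[2])/d[2]
def proj(n,X):
    K,R,t=cam(n); p=K@(R@np.asarray(X,float).T+t[:,None]); return (p[:2]/p[2]).T
def shot(n,f=None):
    im=viewer.read_camera(n)
    if f: cv2.imwrite("pics/"+f,im[:,:,::-1])
    return im
E
python3 - <<'E'
from h import *
for n in("top","side"):
    shot(n,n+"1.png"); K,R,t=cam(n); print(n,K[0,0],K[:2,2],"pos",-R.T@t,"fwd",R[2])
    for l in ("counter","bracket","reset_knob","knob_bar"):
        for d in models.silhouettes(l,n): print(l,round(d["score"],2),np.round(d["location"]),d["region"].sum())
print(env.get_state())
E
```

```text
top 465.80311440559603 [320.59698297 245.47434084] pos [0.39490652 0.00998848 1.0303251 ] fwd [ 0.17631128 -0.02184393 -0.98409206]
counter 0.75 [407. 277.] 1354
counter 0.73 [464. 331.] 1421
counter 0.68 [373. 351.] 1452
counter 0.24 [318. 170.] 1914
reset_knob 0.72 [451. 332.] 162
reset_knob 0.48 [378. 363.] 182
reset_knob 0.43 [403. 265.] 167
knob_bar 0.61 [404. 268.] 117
knob_bar 0.59 [314. 171.] 1824
knob_bar 0.51 [458. 329.] 62
knob_bar 0.41 [379. 363.] 115
side 585.7233391049713 [314.8230171  235.95855864] pos [ 0.38525817 -1.17794768  1.0269787 ] fwd [ 0.10108754  0.76451877 -0.63662576]
counter 0.93 [268. 343.] 1253
counter 0.78 [246. 281.] 1164
counter 0.59 [309. 296.] 1286
bracket 0.97 [305. 205.] 1544
reset_knob 0.65 [320. 287.] 140
reset_knob 0.54 [264. 326.] 156
reset_knob 0.5 [235. 276.] 141
knob_bar 0.66 [234. 274.] 114
knob_bar 0.51 [266. 319.] 76
knob_bar 0.45 [309. 298.] 1211
knob_bar 0.42 [297. 246.] 231
{'clock': 0.5, 'joint_pos': array([1.10143865e+00, 3.13245271e-01, 4.60726288e-02, 1.30361252e+00,
       1.76100347e-05, 1.43119627e+00]), 'qvel': array([-1.06708114e-03, -3.20730363e-04,  1.54216592e-05, -1.29244757e-03,
        9.91530925e-04, -5.91724430e-04]), 'tau': array([-2.38470575e-04, -4.79991674e+01,  2.98539680e+01,  1.84325450e-03,
       -1.07036303e-04,  6.67703034e-06]), 'tcp_pos': array([0.18620738, 0.54403818, 0.24228619]), 'orientation': array([-6.72618379e-06,  1.64132787e-01,  9.86438254e-01,  7.96613454e-06]), 'wrist_force': array([-0.56615031,  0.1314468 , -0.08650779]), 'ft_torque': array([0.00081192, 0.05850997, 0.0102528 ]), 'grip_force': 0.0, 'finger_gap': 0.08524470124426226}
```

View pics/top1.png

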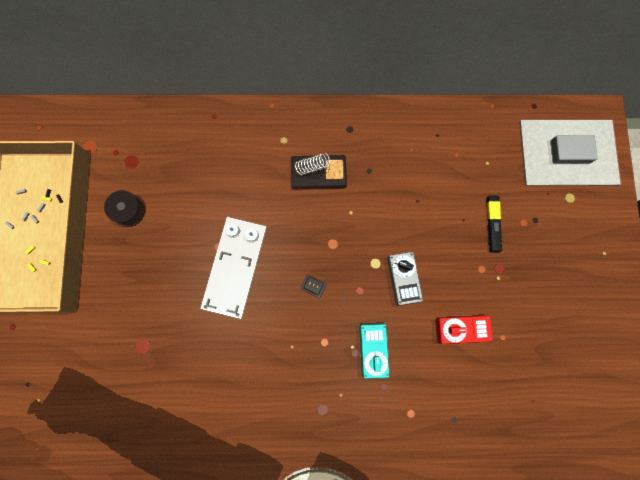

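View pics/side1.png

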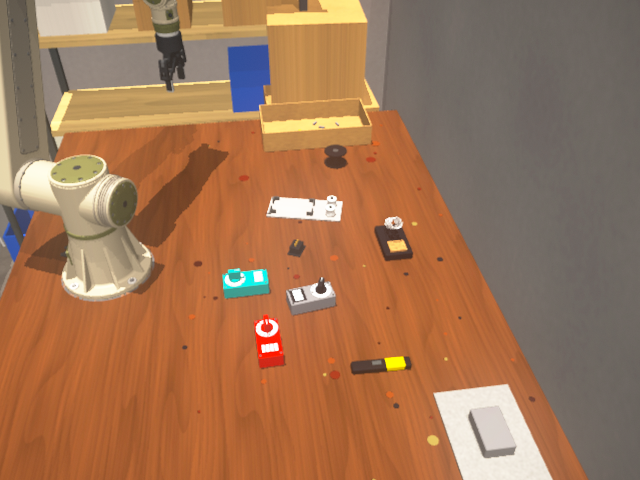

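```bash
cat >> h.py <<'E'
from scipy.optimize import minimize
def T(p,pts,z0=0):
    c,s=np.cos(p[2]),np.sin(p[2]); P=np.asarray(pts,float)
    return np.c_[p[0]+c*P[:,0]-s*P[:,1],p[1]+s*P[:,0]+c*P[:,1],P[:,2]+z0]
def box(x0,x1,y0,y1,z0,z1): return [(x,y,z) for x in(x0,x1) for y in(y0,y1) for z in(z0,z1)]
def cyl(x,y,r,z0,z1): return [(x+r*np.cos(a),y+r*np.sin(a),z) for a in np.arange(0,6.28,.3) for z in(z0,z1)]
CASE=[box(-.055,.055,-.027,.027,0,.036)]
BR=[box(-.07,.142,-.046,.046,0,.006)]+[cyl(.112,s*.022,.014,.006,.037) for s in(1,-1)]+[box(a*.058-.002,a*.058+.002,b*.032-.002,b*.032+.002,.006,.018) for a in(1,-1) for b in(1,-1)]
def mask(im,roi,smax,vmin):
    hsv=cv2.cvtColor(im,cv2.COLOR_RGB2HSV); m=np.zeros(im.shape[:2],np.uint8); x0,x1,y0,y1=roi
    m[y0:y1,x0:x1]=((hsv[...,1]<smax)&(hsv[...,2]>vmin))[y0:y1,x0:x1]
    n,l,st,_=cv2.connectedComponentsWithStats(m); return (l==1+np.argmax(st[1:,4])).astype(np.uint8)
def render(n,p,parts,roi,S=8,z0=0):
    x0,x1,y0,y1=roi; a=np.zeros(((y1-y0)*S,(x1-x0)*S),np.uint8)
    for q in parts:
        u=(proj(n,T(p,q,z0))-[x0-.5,y0-.5])*S-.5
        cv2.fillConvexPoly(a,cv2.convexHull(np.round(u).astype(np.int32)),1)
    return cv2.resize(a.astype(np.float32),(x1-x0,y1-y0),interpolation=cv2.INTER_AREA)
def fit(views,p0,parts,z0=0):
    def f(p): return sum(np.abs(render(n,p,parts,r,8,z0)-m[r[2]:r[3],r[0]:r[1]]).sum() for n,m,r in views)
    best=min((minimize(f,p0+d,method="Nelder-Mead",options=dict(initial_simplex=p0+d+np.array([[0,0,0],[.006,0,0],[0,.006,0],[0,0,.08]]),xatol=1e-5,fatol=.05)) for d in ([0,0,0],[.003,-.003,.05],[-.003,.003,-.05])),key=lambda r:r.fun)
    return best.x,best.fun
E
python3 - <<'E'
from h import *
t=cv2.imread("pics/top1.png")[:,:,::-1]; s=cv2.imread("pics/side1.png")[:,:,::-1]
def hull(m):
    c=cv2.convexHull(cv2.findNonZero(m)); a=np.zeros_like(m); cv2.fillConvexPoly(a,c,1); return a
rc=(375,440,235,320); rs=(270,350,265,325); rb=(190,280,205,330); rbs=(255,355,185,230)
mc=hull(mask(t,rc,70,50)); mb=hull(mask(t,rb,70,90)); ms=mask(s,rs,80,50); mbs=hull(mask(s,rbs,90,70))
print([m.sum() for m in(mc,mb,ms,mbs)])
g=ray("top",(407,279),.036); d=ray("top",(404,266),.036); print(g,d)
p0=np.array([g[0],g[1],np.arctan2(*(d-g)[1::-1])])
KN=[CASE[0],cyl(.025,0,.007,.04,.066)]
for v in ([("top",mc,rc)],[("side",ms,rs)],[("top",mc,rc),("side",ms,rs)]): print("counter",fit(v,p0,KN))
b=ray("top",(230,287),.006); e=ray("top",(241,233),.037); q0=np.array([b[0],b[1],np.arctan2(*(e-b)[1::-1])]); print(q0)
class H: pass
BH=[sum(BR,[])]
for v in ([("top",mb,rb)],[("side",mbs,rbs)],[("top",mb,rb),("side",mbs,rbs)]): print("bracket",fit(v,q0,BH))
a=cv2.resize(t[240:315,375:435],None,fx=6,fy=6,interpolation=cv2.INTER_CUBIC)
c=cv2.resize(s[268:318,280:342],(400,322),interpolation=cv2.INTER_CUBIC)
o=np.zeros((450,770,3),np.uint8); o[:450,:360]=a; o[:322,365:765]=c
cv2.imwrite("pics/crop1.png",o[:,:,::-1])
E
```

```text
[np.uint64(1425), np.uint64(4176), np.uint64(1206), np.uint64(1793)]
[ 0.49891581 -0.19723622  0.036     ] [ 0.52711769 -0.19189837  0.036     ]
counter (array([ 0.50170481, -0.19557018,  0.15137812]), np.float64(47.78125))
counter (array([ 0.50422527, -0.19408925,  0.15348221]), np.float64(102.34375))
counter (array([ 0.50214801, -0.19527129,  0.15741671]), np.float64(172.296875))
[ 0.48698947  0.1865562  -0.22482683]
bracket (array([ 0.49738461,  0.18912766, -0.2471796 ]), np.float64(132.859375))
bracket (array([ 0.5005659 ,  0.18693958, -0.26105159]), np.float64(61.875))Traceback (most recent call last):
  File "<stdin>", line 15, in <module>
  File "h.py", line 34, in fit
    best=min((minimize(f,p0+d,method="Nelder-Mead",options=dict(initial_simplex=p0+d+np.array([[0,0,0],[.006,0,0],[0,.006,0],[0,0,.08]]),xatol=1e-5,fatol=.05)) for d in ([0,0,0],[.003,-.003,.05],[-.003,.003,-.05])),key=lambda r:r.fun)
  File "h.py", line 34, in <genexpr>
    best=min((minimize(f,p0+d,method="Nelder-Mead",options=dict(initial_simplex=p0+d+np.array([[0,0,0],[.006,0,0],[0,.006,0],[0,0,.08]]),xatol=
[... 630 characters left out ...]
~~~^^^^^^^^^^^^^^^^^^^^^^^^^^^^^^^^^^^^^^^^^^^^^^^^^^^^^^^^^^^^^^^^^^^^^^^^^^^^^^^^^^
  File "h.py", line 33, in <genexpr>
    def f(p): return sum(np.abs(render(n,p,parts,r,8,z0)-m[r[2]:r[3],r[0]:r[1]]).sum() for n,m,r in views)
                                ~~~~~~^^^^^^^^^^^^^^^^^^
  File "h.py", line 29, in render
    u=(proj(n,T(p,q,z0))-[x0-.5,y0-.5])*S-.5
       ~~~~^^^^^^^^^^^^^
  File "h.py", line 9, in proj
    K,R,t=cam(n); p=K@(R@np.asarray(X,float).T+t[:,None]); return (p[:2]/p[2]).T
          ~~~^^^
  File "h.py", line 4, in cam
    c=viewer.camera_info(n); return np.array(c["intrinsics"]),np.array(c["R"]),np.array(c["t"])
ValueError: time passes only in moves, steps and waits
```

```bash
sed -i 's/^def cam(n):/import functools\n@functools.lru_cache(None)\ndef cam(n):/' h.py
python3 - <<'E'
from h import *
t=cv2.imread("pics/top1.png")[:,:,::-1]; s=cv2.imread("pics/side1.png")[:,:,::-1]
def hull(m):
    c=cv2.convexHull(cv2.findNonZero(m)); a=np.zeros_like(m); cv2.fillConvexPoly(a,c,1); return a
rb=(190,280,205,330); rbs=(255,355,185,230)
q0=np.array([.497,.189,-.247]); BH=[sum(BR,[])]
for vm in (70,120): 
    mb=hull(mask(t,rb,80,vm)); mbs=hull(mask(s,rbs,90,vm)); print(mb.sum(),mbs.sum())
    for v in ([("top",mb,rb)],[("side",mbs,rbs)],[("top",mb,rb),("side",mbs,rbs)]): print("bracket",fit(v,q0,BH))
q=fit([("top",mb,rb)],q0,BH)[0]
def dr(im,n,p,pts,x0,y0,k,z0=0):
    u=((proj(n,T(p,pts,z0))-[x0-.5,y0-.5])*k-.5); cv2.polylines(im,[np.round(u).astype(int)],True,(0,255,0),1)
sq=lambda x0,x1,y0,y1,z:[(x0,y0,z),(x1,y0,z),(x1,y1,z),(x0,y1,z)]
a=cv2.resize(t[240:315,375:435],None,fx=5,fy=5,interpolation=cv2.INTER_CUBIC)
dr(a,"top",[.502,-.1955,.152],sq(-.055,.055,-.027,.027,.036),375,240,5)
c=cv2.resize(s[268:318,280:342],None,fx=4,fy=4,interpolation=cv2.INTER_CUBIC)
b=cv2.resize(t[210:325,195:275],None,fx=5,fy=5,interpolation=cv2.INTER_CUBIC)
for x in(sq(-.07,.142,-.046,.046,.006),sq(-.058,.058,-.03,.03,.018),cyl(.112,.022,.014,.037,.037),cyl(.112,-.022,.014,.037,.037)): dr(b,"top",q,x,195,210,5)
o=np.zeros((580,710,3),np.uint8); o[:375,:300]=a; o[378:578,:248]=c; o[:575,305:705]=b
cv2.imwrite("pics/crop1.png",o[:,:,::-1])
E
```

```text
4215 1793
bracket (array([ 0.49658195,  0.18934582, -0.25136562]), np.float64(168.015625))
bracket (array([ 0.50019211,  0.18683238, -0.25964673]), np.float64(62.328125))
bracket (array([ 0.49844057,  0.18832965, -0.254058  ]), np.float64(265.703125))
4215 1769
bracket (array([ 0.49658195,  0.18934582, -0.25136562]), np.float64(168.015625))
bracket (array([ 0.49984058,  0.18584   , -0.2557424 ]), np.float64(73.125))
bracket (array([ 0.49821813,  0.18825654, -0.24740283]), np.float64(286.0))
```

View pics/crop1.png

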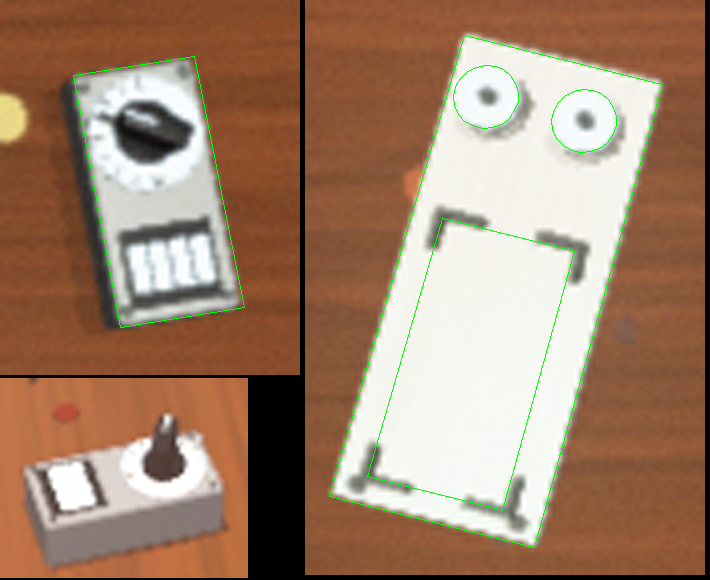

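Top view: the grey counter (407,277) fits the description. The look-alikes are turquoise (373,351), red (464,331) and a plain grey block (574,149). The crop confirms a grey case with a white dial, black bar and four drums. Its knob pointer is up-left, so the knob sits about 2 rad off zero. The bracket is at (233,270) with its rollers up. Both fits overlay well. Moving over the counter.

Emit:
{"op": "drive_tool", "data": {"series": [[[-0.28,-0.311,0,0,0,0],[-0.28,-0.311,0,0,0,0],[-0.28,-0.311,0,0,0,0],[-0.28,-0.311,0,0,0,0],[-0.28,-0.311,0,0,0,0],[-0.28,-0.311,0,0,0,0],[-0.28,-0.311,0,0,0,0],[-0.28,-0.311,0,0,0,0],[-0.28,-0.311,0,0,0,0],[-0.28,-0.311,0,0,0,0],[-0.28,-0.311,0,0,0,0],[-0.28,-0.311,0,0,0,0],[-0.28,-0.311,0,0,0,0],[-0.28,-0.311,0,0,0,0],[-0.28,-0.311,0,0,0,0],[-0.28,-0.311,0,0,0,0],[0,0,0,0,0,-0.051],[0,0,0,0,0,-0.051],[0,0,0,0,0,-0.051],[0,0,0,0,0,0]]], "jaw": 1}}

```text
clock: 3.0
tcp_pos: [0.5015, -0.195, 0.2423]
orientation: [0.0, -0.074, 0.997, 0.0]
wrist_force: [0.1, -0.7, -0.7]
finger_gap: 0.0852
grip_force: 0.0
```

```bash
cat >> h.py <<'E'
from scipy.spatial.transform import Rotation as Ro
def togo(x,y,z,yaw):
    s=env.get_state(); w,a,b,c=s["orientation"]; R=Ro.from_quat([a,b,c,w])
    Rt=Ro.from_euler("z",yaw)*Ro.from_euler("x",np.pi)
    d=R.inv().apply(np.array([x,y,z])-s["tcp_pos"]); r=(R.inv()*Rt).as_rotvec()
    print("t",s["clock"],"tcp",np.round(s["tcp_pos"],4),"gap",round(s["finger_gap"],4),"F",np.round(s["wrist_force"],1),"q6",round(s["joint_pos"][5],2))
    print("shift share",np.round(d/.12,3),"turn share",np.round(r/np.pi,4))
E
python3 -c "
from h import *
togo(.502,-.1955,.018,np.pi+.152)"
```

```text
t 3.0 tcp [ 0.5015 -0.195   0.2423] gap 0.0852 F [ 0.1 -0.7 -0.7] q6 -0.67
shift share [-0.003 -0.005  1.869] turn share [ 0.      0.     -0.0009]
```

Emit:
{"op": "drive_tool", "data": {"series": [[[0,0,0.3,0,0,0],[0,0,0.3,0,0,0],[0,0,0.3,0,0,0],[0,0,0.3,0,0,0],[0,0,0.3,0,0,0],[0,0,0.12,0,0,0],[0,0,0.12,0,0,0],[0,0,0.12,0,0,0],[0,0,0,0,0,0]]]}}

```text
clock: 4.12
tcp_pos: [0.5011, -0.1947, 0.0184]
orientation: [-0.0, -0.075, 0.997, 0.0]
wrist_force: [-0.1, -0.4, 0.1]
finger_gap: 0.0855
grip_force: 0.0
```

Emit:
{"op": "drive_tool", "data": {"series": [[[0,0,0,0,0,0],[0,0,0,0,0,0],[0,0,0,0,0,0],[0,0,0,0,0,0],[0,0,0,0,0,0],[0,0,0,0,0,0],[0,0,0,0,0,0],[0,0,0,0,0,0]]], "jaw": -1, "grip_force": 50}}

```text
clock: 5.12
tcp_pos: [0.5022, -0.1953, 0.0201]
orientation: [0.001, -0.075, 0.997, -0.0]
wrist_force: [-0.5, 1.2, 6.7]
finger_gap: 0.0532
grip_force: 54.9
```

Emit:
{"op": "drive_tool", "data": {"series": [[[0,0,-0.1,0,0,0],[0,0,-0.2,0,0,0],[0,0,-0.3,0,0,0],[0,0,-0.3,0,0,0],[0,0,-0.2,0,0,0],[0,0,0,0,0,0],[0,0,0,0,0,0]]]}}

```text
clock: 6.0
tcp_pos: [0.5006, -0.1945, 0.1498]
orientation: [-0.001, -0.075, 0.997, 0.001]
wrist_force: [-0.7, 1.0, -5.6]
finger_gap: 0.0538
grip_force: 54.1
```

```bash
python3 -c "
from h import *
togo(.4970,.1890,.165,np.pi-.2514)
shot('side','side2.png')
print([(round(d['score'],2),np.round(d['location'])) for d in models.silhouettes('counter','side')])"
```

```text
t 6.0 tcp [ 0.5006 -0.1945  0.1498] gap 0.0538 F [-0.7  1.  -5.6] q6 -0.67
shift share [-0.451  3.164 -0.123] turn share [ 0.0003 -0.0006  0.128 ]
[(0.98, array([267., 345.])), (0.92, array([300., 259.])), (0.86, array([246., 280.]))]
```

Emit:
{"op": "drive_tool", "data": {"series": [[[-0.03,0.2,-0.02,0,0,0],[-0.057,0.4,-0.02,0,0,0],[-0.057,0.4,-0.02,0,0,0],[-0.057,0.4,-0.02,0,0,0],[-0.057,0.4,-0.02,0,0,0],[-0.057,0.4,0,0,0,0],[-0.057,0.4,0,0,0,0],[-0.05,0.364,0,0,0,0],[-0.029,0.2,0,0,0,0],[0,0,0,0,0,0.032],[0,0,0,0,0,0.032],[0,0,0,0,0,0.032],[0,0,0,0,0,0.032],[0,0,0,0,0,0],[0,0,0,0,0,0]]]}}

```text
clock: 7.98
tcp_pos: [0.4975, 0.1884, 0.1623]
orientation: [-0.001, 0.124, 0.992, -0.0]
wrist_force: [0.1, -0.1, -5.0]
finger_gap: 0.053
grip_force: 54.4
```

```bash
python3 -c "
from h import *
togo(.4970,.1890,.1,np.pi-.2514)
t=shot('top'); s=shot('side')
for n,im in (('top',t),('side',s)):
    for d in models.silhouettes('counter',n): print(n,round(d['score'],2),np.round(d['location']),d['region'].sum())
a=t[180:340,170:300]; b=s[130:240,250:370]
o=np.zeros((600,790,3),np.uint8); o[:480,:390]=cv2.resize(a,None,fx=3,fy=3); o[:363,394:790]=cv2.resize(b,None,fx=3.3,fy=3.3)
cv2.imwrite('pics/over.png',o[:,:,::-1]); cv2.imwrite('pics/top3.png',t[:,:,::-1]); cv2.imwrite('pics/side3.png',s[:,:,::-1])"
```

```text
t 7.975 tcp [0.4975 0.1884 0.1623] gap 0.053 F [ 0.1 -0.1 -5. ] q6 0.46
shift share [0.004 0.004 0.519] turn share [-0.0002 -0.0004  0.0006]
top 0.94 [465. 332.] 1383
top 0.81 [374. 349.] 1395
top 0.68 [219. 286.] 965
side 0.87 [294. 163.] 748
side 0.86 [246. 281.] 1126
side 0.67 [270. 344.] 1125
```

View pics/over.png

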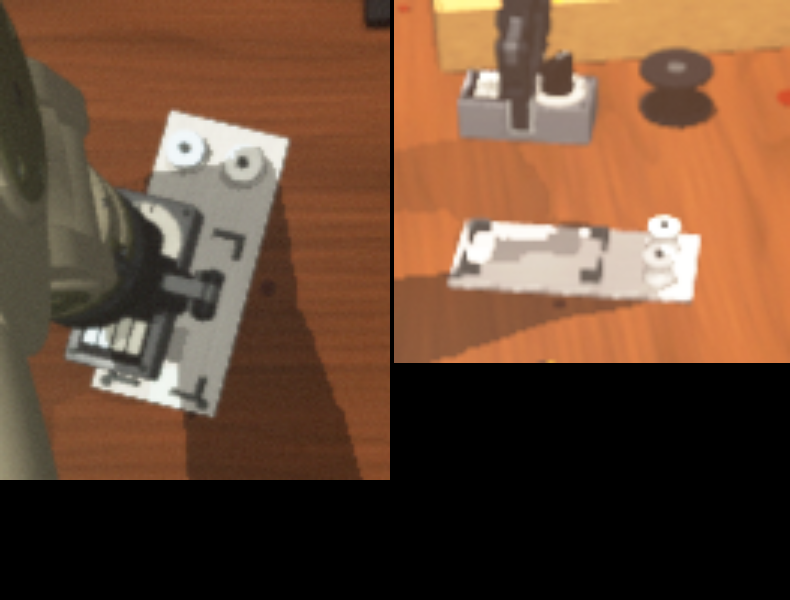

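The held counter is upright above the bracket, with its knob end towards the rollers (crop: dial at (165,230), rollers at (185,150) and (243,165)). I'll lower it to just above the corner angles and measure it against the bracket.

Emit:
{"op": "drive_tool", "data": {"series": [[[0,0,0.2,0,0,0],[0,0,0.3,0,0,0],[0,0,0.2,0,0,0],[0,0,0.15,0,0,0],[0,0,0.07,0,0,0],[0,0,0,0,0,0],[0,0,0,0,0,0]]]}}

```text
clock: 9.05
tcp_pos: [0.4987, 0.1887, 0.0536]
orientation: [0.001, 0.125, 0.992, 0.0]
wrist_force: [0.1, 0.2, -4.4]
finger_gap: 0.0528
grip_force: 54.3
```

Run:
```python
from h import *
togo(.4970,.1890,.026,np.pi-.2514)
t=shot('top','top4.png'); s=shot('side','side4.png')
z0=env.get_state()["tcp_pos"][2]-.0195
sq=lambda x0,x1,y0,y1,z:[(x0,y0,z),(x1,y0,z),(x1,y1,z),(x0,y1,z)]
def dr(im,n,p,pts,x0,y0,k,z=0,col=(0,255,0)):
    u=((proj(n,T(p,pts,z))-[x0-.5,y0-.5])*k-.5); cv2.polylines(im,[np.round(u).astype(int)],True,col,1)
p=[*env.get_state()["tcp_pos"][:2],-.2514]; q=[.4968,.1890,-.2514]
def pic(im,n,x0,x1,y0,y1,k):
    a=cv2.resize(im[y0:y1,x0:x1],None,fx=k,fy=k,interpolation=cv2.INTER_CUBIC)
    for z in(0,.036): dr(a,n,p,sq(-.055,.055,-.027,.027,z),x0,y0,k,z0)
    for z in (.018,): dr(a,n,q,sq(-.058,.058,-.03,.03,z),x0,y0,k,0,(255,0,255))
    dr(a,n,q,sq(-.07,.142,-.046,.046,.006),x0,y0,k,0,(255,0,255)); return a
a=pic(t,'top',195,275,210,325,5); b=pic(s,'side',260,350,165,230,4)
o=np.zeros((580,790,3),np.uint8); o[:575,:400]=a; o[:260,405:765]=b
cv2.imwrite('pics/low.png',o[:,:,::-1])
```

```text
t 9.05 tcp [0.4987 0.1887 0.0536] gap 0.0528 F [ 0.1  0.2 -4.4] q6 0.46
shift share [ 0.015 -0.001  0.23 ] turn share [0.0003 0.0005 0.0001]
```

View pics/low.png

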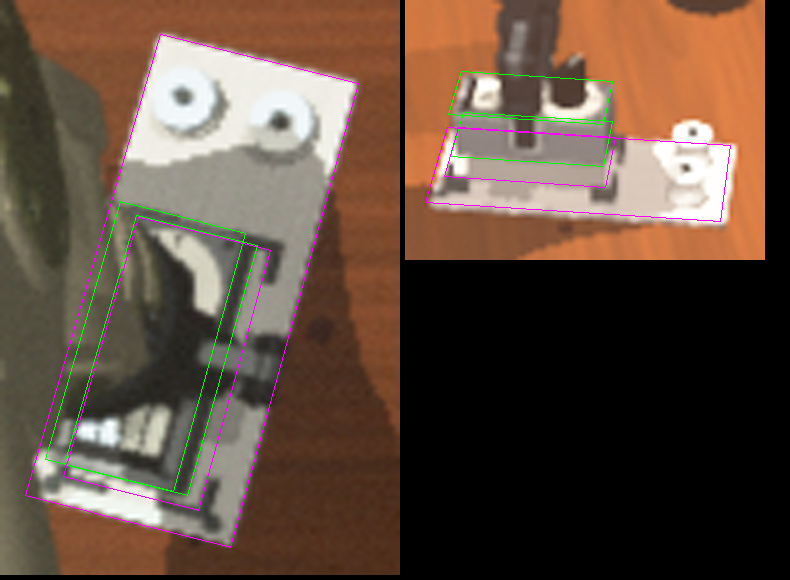

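The overlays agree to about 1 mm. The counter sits at the TCP, 1 to 2 mm too far towards +x. I'll correct that and lower gently.

Emit:
{"op": "drive_tool", "data": {"series": [[[0.01,0,0.05,0,0,0],[0,0,0.05,0,0,0],[0,0,0.03,0,0,0],[0,0,0.02,0,0,0],[0,0,0.02,0,0,0],[0,0,0.02,0,0,0],[0,0,0,0,0,0]]]}}

```text
clock: 10.02
tcp_pos: [0.4967, 0.1888, 0.0297]
orientation: [-0.0, 0.125, 0.992, -0.0]
wrist_force: [-1.3, 0.2, -4.4]
finger_gap: 0.0531
grip_force: 54.5
```

Emit:
{"op": "drive_tool", "data": {"series": [[[0,0,0.012,0,0,0],[0,0,0.012,0,0,0],[0,0,0.01,0,0,0],[0,0,0,0,0,0],[0,0,0,0,0,0]]]}}

```text
clock: 10.65
tcp_pos: [0.4968, 0.1888, 0.0261]
orientation: [0.0, 0.125, 0.992, 0.0]
wrist_force: [-1.7, -0.1, 0.4]
finger_gap: 0.0533
grip_force: 54.8
```

Emit:
{"op": "drive_tool", "data": {"series": [[[0,0,0.004,0,0,0],[0,0,0,0,0,0]]]}}

```text
clock: 10.9
tcp_pos: [0.4968, 0.1888, 0.0261]
orientation: [0.0, 0.125, 0.992, 0.0]
wrist_force: [-3.3, -0.4, 5.6]
finger_gap: 0.053
grip_force: 55.8
```

Emit:
{"op": "drive_tool", "data": {"series": [[[0,0,0,0,0,0],[0,0,0,0,0,0],[0,0,0,0,0,0],[0,0,0,0,0,0],[0,0,0,0,0,0],[0,0,0,0,0,0],[0,0,-0.1,0,0,0],[0,0,-0.3,0,0,0],[0,0,-0.4,0,0,0],[0,0,-0.4,0,0,0],[0.3,-0.3,-0.3,0,0,0],[0.4,-0.3,-0.2,0,0,0],[0.4,-0.3,0,0,0,0],[0.4,-0.3,0,0,0,0],[0,-0.3,0,0,0,0],[0,0,0,0,0,0]]], "jaw": 1}}

```text
clock: 12.9
tcp_pos: [0.2788, 0.0588, 0.2295]
orientation: [0.001, 0.127, 0.992, 0.0]
wrist_force: [0.7, 0.3, 0.1]
finger_gap: 0.0855
grip_force: 0.0
```

Run:
```python
from h import *
t=shot('top','top5.png'); s=shot('side','side5.png')
sq=lambda x0,x1,y0,y1,z:[(x0,y0,z),(x1,y0,z),(x1,y1,z),(x0,y1,z)]
def dr(im,n,p,pts,x0,y0,k,z=0,col=(0,255,0)):
    u=((proj(n,T(p,pts,z))-[x0-.5,y0-.5])*k-.5); cv2.polylines(im,[np.round(u).astype(int)],True,col,1)
q=[.4968,.1888,-.2514]
def pic(im,n,x0,x1,y0,y1,k):
    a=cv2.resize(im[y0:y1,x0:x1],None,fx=k,fy=k,interpolation=cv2.INTER_CUBIC)
    dr(a,n,q,sq(-.055,.055,-.027,.027,.042),x0,y0,k)
    dr(a,n,q,sq(-.07,.142,-.046,.046,.006),x0,y0,k,0,(255,0,255)); return a
a=pic(t,'top',200,270,210,320,5); b=pic(s,'side',260,350,165,230,4)
o=np.zeros((560,790,3),np.uint8); o[:550,:350]=a; o[:260,355:715]=b
cv2.imwrite('pics/seated.png',o[:,:,::-1])
```

```text
(no output)
```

View pics/seated.png

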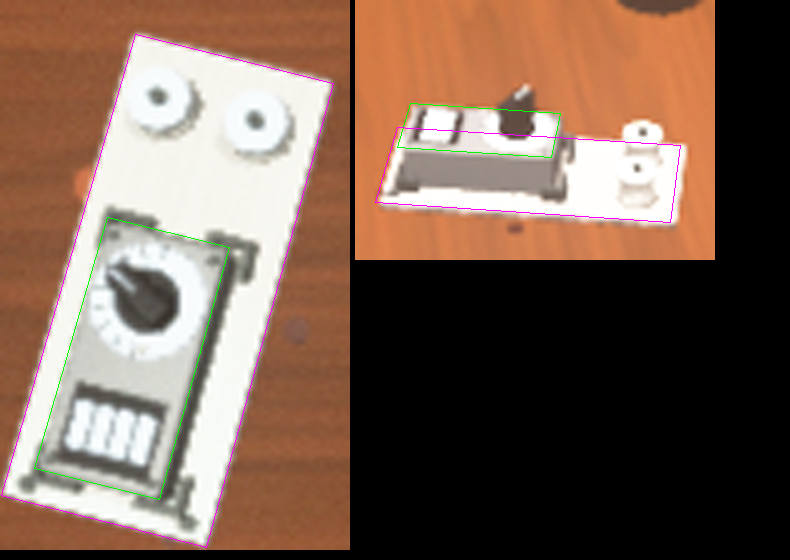

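Run:
```python
from h import *
q=np.array([.4968,.1888,-.2514]); k=q[:2]+.025*np.array([np.cos(q[2]),np.sin(q[2])]); print("axis",k)
parts=[box(-.015,.015,-.006,.006,.048,.072),cyl(0,0,.014,.044,.048)]
for n,dx in(("top",0),("side",.003)):
    im=cv2.imread(f"pics/{n}5.png"); c=proj(n,[[*k,.06]])[0].astype(int); r=(c[0]-14,c[0]+15,c[1]-14,c[1]+15)
    v=im.max(2); m=((v<115)).astype(np.uint8)
    L=[(np.abs(render(n,[k[0]+dx,k[1],np.radians(a)],parts,r)-m[r[2]:r[3],r[0]:r[1]]).sum(),a) for a in range(0,180,3)]
    print(n,c,sorted(L)[:5])
    w=proj(n,[[k[0]+dx+.015*np.cos(np.radians(a)),k[1]+.015*np.sin(np.radians(a)),.072] for a in (30,45,60,75)]); print(w)
togo(k[0],k[1],.12,np.radians(48)+np.pi)
```

```text
axis [0.52101413 0.182581  ]
top [227 268] [(np.float32(60.875), 51), (np.float32(61.578125), 54), (np.float32(62.453125), 48), (np.float32(62.671875), 45), (np.float32(62.84375), 57)]
[[223.42511505 261.45539467]
 [221.88381454 262.60549748]
 [220.68203386 264.10147777]
 [219.90203383 265.84234201]]
side [299 192] [(np.float32(39.40625), 66), (np.float32(39.640625), 69), (np.float32(40.515625), 72), (np.float32(40.5625), 60), (np.float32(40.59375), 63)]
[[304.33040751 187.0413944 ]
 [303.36843255 186.49351194]
 [302.18785852 186.11075121]
 [300.86821063 185.91827193]]
t 13.0 tcp [0.2799 0.0599 0.2293] gap 0.0854 F [ 0.1  0.5 -0.2] q6 0.18
shift share [-1.688  1.492  0.915] turn share [-1.000e-04  7.000e-04 -3.471e-01]
```

Seated squarely, with the corners visible round the case. The pointer is up-left at crop (108,268), a yaw of about 51°, so the knob needs about 115° anticlockwise. Moving above the knob and lining up with the bar.

Emit:
{"op": "drive_tool", "data": {"series": [[[-0.211,0.187,0.08,0,0,0],[-0.211,0.187,0.08,0,0,0],[-0.211,0.187,0.08,0,0,0],[-0.211,0.187,0.08,0,0,0],[-0.211,0.187,0.08,0,0,0],[-0.211,0.187,0.08,0,0,0],[-0.211,0.187,0.08,0,0,0],[-0.211,0.187,0.08,0,0,0],[0,0,0,0,0,0.057],[0,0,0,0,0,0.057],[0,0,0,0,0,0.057],[0,0,0,0,0,0.057],[0,0,0,0,0,0.057],[0,0,0,0,0,0.057],[0,0,0,0,0,0.057],[0,0,0,0,0,0.057],[0,0,0,0,0,0.057],[0,0,0,0,0,0.057],[0,0,0,0,0,0.057],[0,0,0,0,0,0]]]}}

```text
clock: 15.5
tcp_pos: [0.5204, 0.185, 0.1512]
orientation: [-0.0, 0.895, 0.446, -0.0]
wrist_force: [-0.3, -0.4, -0.0]
finger_gap: 0.0855
grip_force: 0.0
```

```bash
python3 -c "
from h import *
togo(.5212,.1826,.063,np.radians(51))"
```

```text
t 15.5 tcp [0.5204 0.185  0.1512] gap 0.0855 F [-0.3 -0.4 -0. ] q6 2.41
shift share [-0.012  0.018  0.735] turn share [-0.0002  0.0001  0.0109]
```

Emit:
{"op": "drive_tool", "data": {"series": [[[-0.012,0.018,0.15,0,0,0.011],[0,0,0.25,0,0,0],[0,0,0.2,0,0,0],[0,0,0.1,0,0,0],[0,0,0.035,0,0,0],[0,0,0,0,0,0],[0,0,0,0,0,0]]]}}

```text
clock: 16.38
tcp_pos: [0.5219, 0.1812, 0.0645]
orientation: [0.0, 0.903, 0.429, 0.001]
wrist_force: [-0.9, -0.2, 0.8]
finger_gap: 0.0854
grip_force: 0.0
```

```bash
python3 -c "
from h import *
togo(.5212,.1826,.063,np.radians(51))"
```

```text
t 16.375 tcp [0.5219 0.1812 0.0645] gap 0.0854 F [-0.9 -0.2  0.8] q6 2.44
shift share [ 0.005 -0.012  0.012] turn share [ 0.0003 -0.0004 -0.0012]
```

Emit:
{"op": "drive_tool", "data": {"series": [[[0,0,0,0,0,0],[0,0,0,0,0,0],[0,0,0,0,0,0],[0,0,0,0,0,0],[0,0,0,0,0,0],[0,0,0,0,0,0],[0,0,0,0,0,0],[0,0,0,0,0,0],[0,0,0,0,0,0],[0,0,0,0,0,0],[0,0,0,0,0,0],[0,0,0,0,0,0]]], "jaw": -1, "grip_force": 25}}

```text
clock: 17.88
tcp_pos: [0.5212, 0.1811, 0.0637]
orientation: [-0.0, 0.903, 0.429, 0.0]
wrist_force: [-2.2, 0.5, 3.3]
finger_gap: 0.0115
grip_force: 29.6
```

Emit:
{"op": "drive_tool", "data": {"series": [[[0,0,0,0,0,-0.03],[0,0,0,0,0,-0.05],[0,0,0,0,0,-0.05],[0,0,0,0,0,-0.05],[0,0,0,0,0,-0.05],[0,0,0,0,0,-0.05],[0,0,0,0,0,-0.05],[0,0,0,0,0,-0.05],[0,0,0,0,0,-0.05],[0,0,0,0,0,-0.05],[0,0,0,0,0,-0.05],[0,0,0,0,0,-0.04],[0,0,0,0,0,0],[0,0,0,0,0,0]]]}}

```text
clock: 19.62
tcp_pos: [0.5221, 0.181, 0.0637]
orientation: [0.001, 0.231, 0.973, 0.0]
wrist_force: [3.3, 0.2, -0.3]
finger_gap: 0.011
grip_force: 29.1
```

```bash
python3 -c "
from h import *
togo(.5212,.1826,.063,np.pi-.2514); print(env.get_state()['ft_torque'])"
```

```text
t 19.625 tcp [0.5221 0.181  0.0637] gap 0.011 F [ 3.3  0.2 -0.3] q6 0.66
shift share [0.012 0.009 0.006] turn share [ 0.0002  0.0005 -0.0687]
[ 0.10907407 -0.62179744 -0.03890422]
```

Emit:
{"op": "drive_tool", "data": {"series": [[[0,0,0,0,0,-0.02],[0,0,0,0,0,-0.02],[0,0,0,0,0,-0.02],[0,0,0,0,0,-0.01],[0,0,0,0,0,0]]]}}

```text
clock: 20.25
tcp_pos: [0.5218, 0.1807, 0.0637]
orientation: [0.001, 0.123, 0.992, -0.0]
wrist_force: [4.3, -1.3, -0.6]
finger_gap: 0.0114
grip_force: 29.0
```

```bash
python3 -c "
from h import *
togo(.5212,.1826,.063,np.pi-.2514); print(env.get_state()['ft_torque'])"
```

```text
t 20.25 tcp [0.5218 0.1807 0.0637] gap 0.0114 F [ 4.3 -1.3 -0.6] q6 0.43
shift share [0.009 0.014 0.006] turn share [-0.0001  0.0004  0.0016]
[-0.1695846  -0.83739326 -0.05625103]
```

Emit:
{"op": "drive_tool", "data": {"series": [[[0,0,0,0,0,-0.01],[0,0,0,0,0,-0.01],[0,0,0,0,0,0]]]}}

```text
clock: 20.62
tcp_pos: [0.5224, 0.1819, 0.064]
orientation: [0.001, 0.091, 0.996, 0.001]
wrist_force: [5.3, 3.3, -0.7]
finger_gap: 0.0114
grip_force: 35.9
```

```bash
python3 -c "
from h import *
togo(.5212,.1826,.063,np.pi-.2514); print(env.get_state()['ft_torque'])"
```

```text
t 20.625 tcp [0.5224 0.1819 0.064 ] gap 0.0114 F [ 5.3  3.3 -0.7] q6 0.37
shift share [0.011 0.004 0.009] turn share [0.0009 0.0006 0.022 ]
[ 0.591405   -1.11618351 -0.54670866]
```

The torque jumped to −0.55 N m, so the stop is reached. Releasing, backing away and looking.

Emit:
{"op": "drive_tool", "data": {"series": [[[0,0,0,0,0,0],[0,0,0,0,0,0],[0,0,0,0,0,0],[0,0,0,0,0,0],[0,0,-0.1,0,0,0],[0,0,-0.3,0,0,0],[0,0,-0.4,0,0,0],[0,0,-0.4,0,0,0],[0.3,-0.3,-0.3,0,0,0],[0.4,-0.3,0,0,0,0],[0.4,-0.3,0,0,0,0],[0.4,-0.3,0,0,0,0],[0.2,-0.3,0,0,0,0],[0,0,0,0,0,0]]], "jaw": 1}}

```text
clock: 22.38
tcp_pos: [0.2862, 0.04, 0.2444]
orientation: [0.001, 0.093, 0.996, -0.0]
wrist_force: [0.6, 1.1, -0.1]
finger_gap: 0.0852
grip_force: 0.0
```

Run:
```python
from h import *
t=shot('top','top6.png'); s=shot('side','side6.png')
q=np.array([.4968,.1888,-.2514]); k=q[:2]+.025*np.array([np.cos(q[2]),np.sin(q[2])])
parts=[box(-.015,.015,-.006,.006,.048,.072),cyl(0,0,.014,.044,.048)]
for n,dx in(("top",0),("side",.003)):
    im=cv2.imread(f"pics/{n}6.png"); c=proj(n,[[*k,.06]])[0].astype(int); r=(c[0]-14,c[0]+15,c[1]-14,c[1]+15)
    m=(im.max(2)<115).astype(np.uint8)
    print(n,sorted((np.abs(render(n,[k[0]+dx,k[1],np.radians(a)],parts,r)-m[r[2]:r[3],r[0]:r[1]]).sum(),a) for a in range(90,240,3))[:4])
rc=(205,245,248,314); mt=cv2.imread("pics/top6.png")
o=np.zeros((600,790,3),np.uint8); o[:560,:408]=cv2.resize(t[250:320,202:253],None,fx=8,fy=8,interpolation=cv2.INTER_CUBIC); o[:330,412:790]=cv2.resize(s[180:235,262:325],None,fx=6,fy=6,interpolation=cv2.INTER_CUBIC)
cv2.imwrite('pics/knob.png',o[:,:,::-1])
```

```text
top [(np.float32(65.421875), 168), (np.float32(65.515625), 189), (np.float32(65.53125), 183), (np.float32(65.640625), 192)]
side [(np.float32(39.796875), 120), (np.float32(40.140625), 117), (np.float32(40.40625), 231), (np.float32(40.75), 114)]
```

View pics/knob.png

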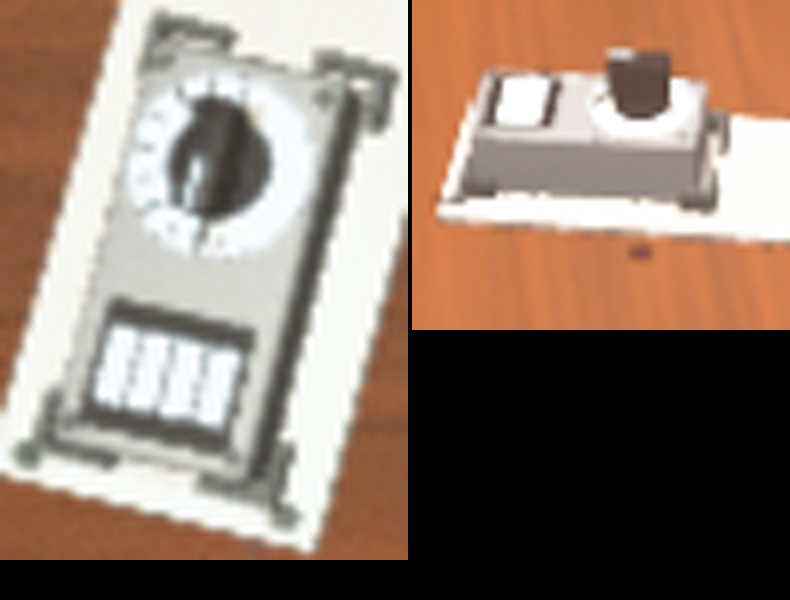

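Run:
```python
from h import *
t6=cv2.imread("pics/top6.png"); t5=cv2.imread("pics/top5.png"); K=8
# case-top motion between the pictures: ECC on the drums window; knob angle: model dark/bright template
g5,g6=[cv2.cvtColor(x,cv2.COLOR_BGR2GRAY).astype(np.float32) for x in(t5,t6)]
roi=np.zeros(g5.shape,np.uint8)
u=proj("top",T([.4968,.1888,-.2514],[(-.05,-.025,.042),(-.002,-.025,.042),(-.002,.025,.042),(-.05,.025,.042)])).astype(np.int32)
cv2.fillConvexPoly(roi,u,255)
cc,W=cv2.findTransformECC(g5,g6,np.eye(2,3,dtype=np.float32),cv2.MOTION_EUCLIDEAN,(3,200,1e-7),roi,3)
print("case cc",cc,"turn ccw deg",-np.degrees(np.arctan2(W[1,0],W[0,0])))
m=proj("top",[[.47,.196,.042]])[0]; print("shift px",W@np.r_[m,1]-m)
yaw=-.2514-np.arctan2(W[1,0],W[0,0])
h=ray("top",W@np.r_[proj("top",[[.5210,.1826,.042]])[0],1],.042)[:2]; print("dial",h,"yaw",yaw)
# pointer: tip line is white on the black top at z=.072: sample grey along rays from the axis
for g,c,nm in((g5,np.array([.5210,.1826]),"before"),(g6,h,"after")):
    A=np.radians(np.arange(0,360,4)); 
    P=np.array([[[c[0]+r*np.cos(a),c[1]+r*np.sin(a),.072] for r in np.linspace(.006,.013,8)] for a in A])
    v=proj("top",P.reshape(-1,3)).astype(np.float32); s=cv2.remap(g,v[:,0].reshape(len(A),8),v[:,1].reshape(len(A),8),cv2.INTER_CUBIC).mean(1)
    print(nm,[(int(np.degrees(a)),int(x)) for a,x in zip(A,s) if (30<np.degrees(a)<75 and nm=="before") or (120<np.degrees(a)<215 and nm=="after")])
```

```text
case cc 0.9909522449519558 turn ccw deg 1.2356142
shift px [0.80365829 0.67548251]
dial [0.51986144 0.1819713 ] yaw -0.22983445
before [(32, 93), (36, 104), (40, 122), (44, 148), (48, 174), (52, 189), (56, 180), (59, 153), (64, 125), (68, 108), (72, 104)]
after [(124, 123), (128, 118), (132, 113), (136, 111), (140, 113), (144, 120), (148, 136), (152, 163), (156, 194), (160, 211), (164, 203), (168, 178), (172, 153), (176, 134), (180, 116), (184, 102), (188, 94), (192, 84), (196, 76), (200, 69), (204, 65), (208, 62), (212, 61)]
```

```bash
python3 -c "
from h import *
togo(.5205,.1818,.0635,np.radians(165))"
```

```text
t 22.475 tcp [0.2885 0.0408 0.2445] gap 0.0855 F [ 0.3 -0.2  0.1] q6 0.05
shift share [-1.682  1.508  1.514] turn share [0.0002 0.0009 0.0249]
```

Emit:
{"op": "drive_tool", "data": {"series": [[[-0.21,0.1885,0.08,0,0,0],[-0.21,0.1885,0.08,0,0,0],[-0.21,0.1885,0.08,0,0,0],[-0.21,0.1885,0.08,0,0,0],[-0.21,0.1885,0.08,0,0,0],[-0.21,0.1885,0.08,0,0,0],[-0.21,0.1885,0.08,0,0,0],[-0.21,0.1885,0.08,0,0,0],[0,0,0.1,0,0,0.025],[0,0,0.3,0,0,0],[0,0,0.2,0,0,0],[0,0,0.1,0,0,0],[0,0,0,0,0,0],[0,0,0,0,0,0]]]}}

```text
clock: 24.22
tcp_pos: [0.5199, 0.1829, 0.0836]
orientation: [0.001, 0.13, 0.992, 0.0]
wrist_force: [-0.2, 0.2, 0.4]
finger_gap: 0.0856
grip_force: 0.0
```

```bash
python3 -c "
from h import *
togo(.5205,.1818,.0635,np.radians(165))"
```

```text
t 24.225 tcp [0.5199 0.1829 0.0836] gap 0.0856 F [-0.2  0.2  0.4] q6 0.45
shift share [-0.007 -0.008  0.168] turn share [0.0003 0.0005 0.0005]
```

Emit:
{"op": "drive_tool", "data": {"series": [[[-0.007,-0.008,0.08,0,0,0],[0,0,0.08,0,0,0],[0,0,0,0,0,0]]]}}

```text
clock: 24.6
tcp_pos: [0.5186, 0.181, 0.0626]
orientation: [-0.001, 0.13, 0.992, -0.0]
wrist_force: [-0.6, 0.4, -0.7]
finger_gap: 0.0855
grip_force: 0.0
```

Emit:
{"op": "drive_tool", "data": {"series": [[[0,0,0,0,0,0],[0,0,0,0,0,0],[0,0,0,0,0,0],[0,0,0,0,0,0],[0,0,0,0,0,0],[0,0,0,0,0,0],[0,0,0,0,0,0],[0,0,0,0,0,0],[0,0,0,0,0,0],[0,0,0,0,0,0],[0,0,0,0,0,0]]], "jaw": -1, "grip_force": 25}}

```text
clock: 25.98
tcp_pos: [0.5197, 0.1814, 0.0636]
orientation: [0.0, 0.13, 0.992, 0.0]
wrist_force: [0.1, 0.8, 0.6]
finger_gap: 0.0113
grip_force: 31.0
```

```bash
python3 -c "
from h import *
togo(.5205,.1818,.0635,np.radians(165)); print(env.get_state()['ft_torque'])"
```

```text
t 25.975 tcp [0.5197 0.1814 0.0636] gap 0.0113 F [0.1 0.8 0.6] q6 0.45
shift share [-0.005  0.005  0.001] turn share [0.0001 0.0001 0.0004]
[ 0.28524319 -0.33415253 -0.00492644]
```

Emit:
{"op": "drive_tool", "data": {"series": [[[0,0,0,0,0,-0.007],[0,0,0,0,0,0],[0,0,0,0,0,0]]]}}

```text
clock: 26.35
tcp_pos: [0.5196, 0.1814, 0.0637]
orientation: [0.0, 0.119, 0.993, 0.0]
wrist_force: [0.5, 2.5, 1.0]
finger_gap: 0.0114
grip_force: 31.1
```

```bash
python3 -c "
from h import *
togo(.5205,.1818,.0635,np.radians(165)); print(env.get_state()['ft_torque'])"
```

```text
t 26.35 tcp [0.5196 0.1814 0.0637] gap 0.0114 F [0.5 2.5 1. ] q6 0.43
shift share [-0.006  0.005  0.001] turn share [0.0001 0.0001 0.0074]
[ 0.28943988 -0.1556031  -0.00339911]
```

Emit:
{"op": "drive_tool", "data": {"series": [[[0,0,0,0,0,-0.007],[0,0,0,0,0,0],[0,0,0,0,0,0]]]}}

```text
clock: 26.72
tcp_pos: [0.5196, 0.1816, 0.0636]
orientation: [0.0, 0.108, 0.994, 0.0]
wrist_force: [1.4, 4.1, 1.5]
finger_gap: 0.0109
grip_force: 31.4
```

```bash
python3 -c "
from h import *
togo(.5205,.1818,.0635,np.radians(165)); print(env.get_state()['ft_torque'])"
```

```text
t 26.725 tcp [0.5196 0.1816 0.0636] gap 0.0109 F [1.4 4.1 1.5] q6 0.41
shift share [-0.007  0.003  0.001] turn share [ 0.0003 -0.      0.0143]
[ 0.75881284 -0.11294738 -0.41456623]
```

Emit:
{"op": "drive_tool", "data": {"series": [[[0,0,0,0,0,-0.007],[0,0,0,0,0,0],[0,0,0,0,0,0]]]}}

```text
clock: 27.1
tcp_pos: [0.5196, 0.1817, 0.0637]
orientation: [-0.0, 0.097, 0.995, 0.0]
wrist_force: [-0.3, 4.4, 2.1]
finger_gap: 0.0114
grip_force: 34.6
```

```bash
python3 -c "
from h import *
togo(.5205,.1818,.0635,np.radians(165)); print(env.get_state()['ft_torque'])"
```

```text
t 27.1 tcp [0.5196 0.1817 0.0637] gap 0.0114 F [-0.3  4.4  2.1] q6 0.38
shift share [-0.008  0.003  0.001] turn share [ 0.0003 -0.      0.0213]
[ 1.07813526 -0.01584571 -0.7283351 ]
```

Stop confirmed at about 167°, which is the counter's own axis. I'll ease off a little while still bearing on the stop, then release and retreat.

Emit:
{"op": "drive_tool", "data": {"series": [[[0,0,0,0,0,0.007],[0,0,0,0,0,0]]]}}

```text
clock: 27.35
tcp_pos: [0.5196, 0.1816, 0.0637]
orientation: [0.0, 0.108, 0.994, 0.0]
wrist_force: [-0.5, 4.3, 3.0]
finger_gap: 0.0115
grip_force: 31.6
```

```bash
python3 -c "
from h import *
togo(.5205,.1818,.0635,np.radians(165)); print(env.get_state()['ft_torque'])"
```

```text
t 27.35 tcp [0.5196 0.1816 0.0637] gap 0.0115 F [-0.5  4.3  3. ] q6 0.41
shift share [-0.007  0.003  0.002] turn share [ 0.0003 -0.      0.0146]
[ 1.10873217 -0.09869345 -0.42779893]
```

Emit:
{"op": "drive_tool", "data": {"series": [[[0,0,0,0,0,0],[0,0,0,0,0,0],[0,0,0,0,0,0],[0,0,0,0,0,0],[0,0,-0.1,0,0,0],[0,0,-0.3,0,0,0],[0,0,-0.4,0,0,0],[0,0,-0.4,0,0,0],[0.3,-0.3,-0.3,0,0,0],[0.4,-0.3,0,0,0,0],[0.4,-0.3,0,0,0,0],[0.4,-0.3,0,0,0,0],[0.2,-0.3,0,0,0,0],[0,0,0,0,0,0]]], "jaw": 1}}

```text
clock: 29.1
tcp_pos: [0.2798, 0.0484, 0.2444]
orientation: [0.001, 0.11, 0.994, -0.0]
wrist_force: [0.1, -0.5, -0.1]
finger_gap: 0.0857
grip_force: 0.0
```

Run:
```python
from h import *
t=shot('top','top7.png'); s=shot('side','side7.png')
g5=cv2.cvtColor(cv2.imread("pics/top5.png"),cv2.COLOR_BGR2GRAY).astype(np.float32); g=cv2.cvtColor(t,cv2.COLOR_RGB2GRAY).astype(np.float32)
roi=np.zeros(g.shape,np.uint8)
u=proj("top",T([.4968,.1888,-.2514],[(-.05,-.025,.042),(-.002,-.025,.042),(-.002,.025,.042),(-.05,.025,.042)])).astype(np.int32)
cv2.fillConvexPoly(roi,u,255)
cc,W=cv2.findTransformECC(g5,g,np.eye(2,3,dtype=np.float32),cv2.MOTION_EUCLIDEAN,(3,200,1e-7),roi,3)
print(cc,"yaw",-.2514-np.arctan2(W[1,0],W[0,0]),"dial",ray("top",W@np.r_[proj("top",[[.5210,.1826,.042]])[0],1],.042))
o=np.zeros((600,790,3),np.uint8); o[:560,:408]=cv2.resize(t[250:320,202:253],None,fx=8,fy=8,interpolation=cv2.INTER_CUBIC); o[:330,412:790]=cv2.resize(s[180:235,262:325],None,fx=6,fy=6,interpolation=cv2.INTER_CUBIC)
o[340:580,420:740]=cv2.resize(t,(320,240),interpolation=cv2.INTER_AREA)
cv2.imwrite('pics/knob2.png',o[:,:,::-1])
```

```text
0.9928397918240923 yaw -0.25467995 dial [0.51960354 0.18062349 0.042     ]
```

View pics/knob2.png

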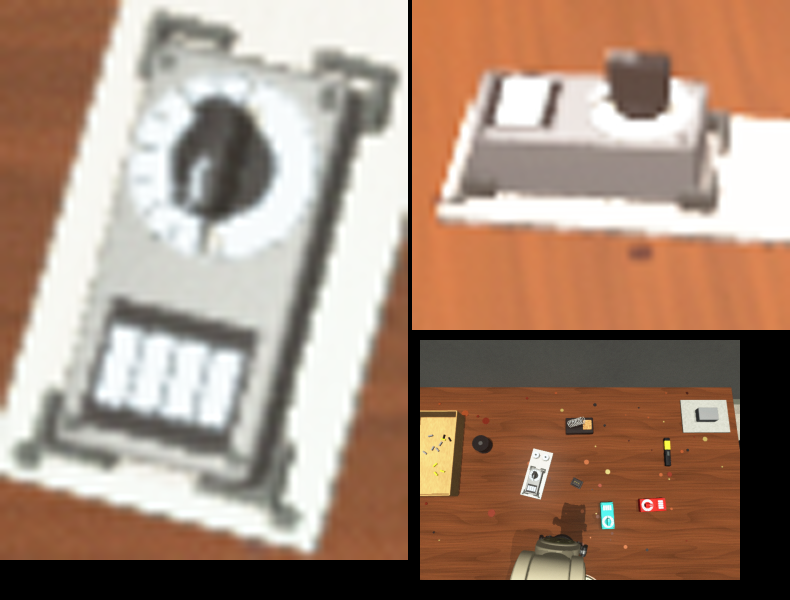

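The counter is seated inside all four corners, and its pointer lies at the stop pin (about (205,225) in the crop). The other things are where they were. Handing in.

```bash
python3 -c "
from workcell import order
print(order.hand_in())"
```

```text
the job is handed in; nothing more can be done
None
```

The grey counter is seated in the bracket with its knob end towards the rollers and its reset knob turned back to the zero stop; the job was handed in at about 29 s of the 64 s allowed, and no verdict came back.

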